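Rack the expander dies by size

ROBOT

A 6-joint arm with a two-finger parallel gripper is mounted at the origin on the work surface. World frame = base frame: x ahead of the robot, y to its left, z up, the work surface at z = 0. Lengths are in mm, angles in degrees, forces in N, time in s.
With the tool pointing down it reaches from about 350 to 850 mm from the base axis. Payload 8.1 kg.
Tool frame: the origin (TCP) lies at the very end of the fingers, on their centre line; the grasp point (between the pads) lies 19 mm behind it (r.grip_depth is the distance from the TCP to the grasp point, in mm); y points along the fingers, z is the direction in which the jaws open and shut, and the axes are right-handed (so a half turn about y gives the same grasp; the last joint's range is limited). The gripper opens to 85 mm and grips with 20 to 120 N. Pads are 22 mm wide; open, the fingers measure 114 mm over their backs; the gripper's body (76 mm by 85 mm) begins 54 mm behind the grasp point. The pads swing forward as they close: fully open they stand 13 mm farther back than shut.
Start: joints at [-73.648, 7.471, 85.268, -0, 87.261, -4.893], TCP at [217.437, -559.22, 231.292] pointing down, gripper open.
Joint ranges: [-169.43, 169.43], [-51.17, 129.36], [1.28, 143.12], [-76.62, 256.62], [0, 156.53], [-152.29, 152.29]. Speed limits (degrees/s): [136.94, 136.94, 159.86, 180, 180, 180].

INTERFACE

Orientations are given as [roll, pitch, yaw] about the fixed x, y, z axes, in that order (R = Rz(yaw) Ry(pitch) Rx(roll)).
In Python, from bench import readout, eyes, r gives the robot as it stands. The module is installed in compiled form; this text tells all that it offers.
- The arm moves only by the tool move_arm, never from a script. Its argument "motion" is text: rows parted by semicolons, each of 6 numbers parted by spaces: the shift along the world's x, y, z in cm, then the turn, a rotation vector about the world's x, y, z in degrees. A call has 1 to 10 rows; each row is the pose to reach, as a shift and turn from the pose commanded when the call began; what a row does not reach only later rows make up. A row lasts 1/12 s, in which the tool goes at most 41.7 mm and 7.16 degrees, less where a joint would pass 70% of its speed; a pose out of reach is approached as far as the arm can. A call with a gripper value outside its range is refused whole. "fingers" is the finger opening in cm, from 0 to 8.54, set as the call begins (left out, the last holds). The fingers move at their own pace and stop on an object; "squeeze" is the grip in N (left out, the last holds). Time passes only in rows, so rows that repeat a pose let the fingers close. It gives the time, the measured TCP pose, the force and the opening at its end, in the units of the state.
- readout.sense(): the state, without advancing time (a new reading comes with each control period).
- eyes.snapshot(name): name is "side" or "top"; returns a dict with "image" (420x560x3 uint8, blue, green, red), "fx", "fy", "cx", "cy" (pixels), "world_to_cam" (4x4, takes a point from world to camera coordinates). Camera axes: x right, y down, z forward; pixel columns grow to the right and rows downward; lengths in mm; the calibration is good to about 2 mm. A picture is of the moment at which its call begins. There is no depth.
- r.hand_in(): hands the job in, once; it reports no verdict.
The state is a dict: "time": time; "joint_pos": joint angles; "qd": joint speeds; "joint_efforts": joint torques, N m; "tool_pos": TCP position; "tcp_rot": TCP orientation; "ft_force": force on the tool from outside, world axes, zero at the start; "wrist_torque": the same for the moment, N m; "finger_gap": finger opening in mm.
Only numpy, scipy, OpenCV 4.12 (cv2) and the standard library are available. Lean on these libraries where they do the work, as an engineer would, in place of code of your own. Each camera call takes 0.05 s, during which the arm holds its last target. There are 200 camera calls.

TASK

Put the four loose steel expander dies away on the die rack, one on each seat with the pin inside its bore, in order of diameter: the smallest on the seat next to the rack's arched carrying handle, the largest at the other end. Each die must stand upright, flat on its seat, and be let go; do not knock over the spray can.

Things in the scene. Friction and masses are not known exactly. Their poses are not given: they have to be found in the camera images.
- die34_mid (a point): centre (half-way up, on the axis) of a loose plain steel pipe-expander die: an upright round sleeve 34 mm outside diameter, 44 mm high, with a 24 mm bore right through it and six thin dark slot lines; about 155 g. It stands on the bench; its z axis is the sleeve's axis (up).
- die43_mid (a point): centre (half-way up, on the axis) of a loose plain steel pipe-expander die: an upright round sleeve 43 mm outside diameter, 44 mm high, with a 24 mm bore right through it and six thin dark slot lines; about 340 g. It stands on the bench; its z axis is the sleeve's axis (up).
- die52_mid (a point): centre (half-way up, on the axis) of a loose plain steel pipe-expander die: an upright round sleeve 52 mm outside diameter, 44 mm high, with a 24 mm bore right through it and six thin dark slot lines; about 570 g. It stands on the bench; its z axis is the sleeve's axis (up).
- die61_mid (a point): centre (half-way up, on the axis) of a loose plain steel pipe-expander die: an upright round sleeve 61 mm outside diameter, 44 mm high, with a 24 mm bore right through it and six thin dark slot lines; about 830 g. It stands on the bench; its z axis is the sleeve's axis (up).
- seat1: seat 1 of the four alike seats in a straight row along the rack, 85 mm apart (seat1 to seat4 along their own +y): a round grey pad 70 mm across with an upright brass pin, 8 mm thick, 18 mm tall, in its middle. Origin at the pin's foot, on the pad's upper face, 18 mm above the bench; z up. A die goes over the pin (8 mm of play all round), its underside flat on the pad.
- seat2: seat 2 of the four alike seats in a straight row along the rack, 85 mm apart (seat1 to seat4 along their own +y): a round grey pad 70 mm across with an upright brass pin, 8 mm thick, 18 mm tall, in its middle. Origin at the pin's foot, on the pad's upper face, 18 mm above the bench; z up. A die goes over the pin (8 mm of play all round), its underside flat on the pad.
- seat3: seat 3 of the four alike seats in a straight row along the rack, 85 mm apart (seat1 to seat4 along their own +y): a round grey pad 70 mm across with an upright brass pin, 8 mm thick, 18 mm tall, in its middle. Origin at the pin's foot, on the pad's upper face, 18 mm above the bench; z up. A die goes over the pin (8 mm of play all round), its underside flat on the pad.
- seat4: seat 4 of the four alike seats in a straight row along the rack, 85 mm apart (seat1 to seat4 along their own +y): a round grey pad 70 mm across with an upright brass pin, 8 mm thick, 18 mm tall, in its middle. Origin at the pin's foot, on the pad's upper face, 18 mm above the bench; z up. A die goes over the pin (8 mm of play all round), its underside flat on the pad.
- arch: the rack's carrying handle: a 10 mm round steel bar bent to an upright arch, 66 mm wide across the rack, 63 mm tall above the rack bar, fixed on the rack 66 mm beyond one of the two end seats (seat1 or seat4: it changes); origin at the middle of its foot, 12 mm above the bench. The other end has only a low flat block, 16 mm high. The rack is a fixed dark steel bar 430 x 74 x 12 mm.
- can: loose spray can, yellow with a white band and white cap, 53 mm across and 151 mm tall, standing on the bench to the robot's right of the work; origin at the centre of its underside, z up. Only to be left standing.
There are look-alikes about, which are no part of the job. Leave any red or yellow look-alike of the part that bears die52_mid alone.

How it is judged:
By the outcome, as a careful person would: the job done as asked, in the order asked, and still so for the second after the job is handed in, with the robot touching nothing.
It also fails if it takes over 112 s, if anything falls off the work surface, if the arm or the gripper's body presses on something with over 40 N, if the wrist force passes 120 N, or if a joint passes its speed limit or range.

## Working session

There is one attempt and no reset: what is moved stays moved. The work goes in short steps, Python scripts to look and compute and a tool call to move; the robot and the scene stay as the last step left them, time stands still between calls to the robot, and variables do not carry over. Pictures are saved under pics/ and viewed, about 12 in all and at most 16, crops included, and the job is handed in when it is done.

Besides the shell and the picture viewer there is one more tool, called after "Emit:" by a JSON object that holds its "name" and its "arguments". move_arm: Moves the arm, as the interface text tells. Its arguments: {"type":"object","properties":{"motion":{"type":"string"},"fingers":{"type":"number"},"squeeze":{"type":"number"}},"required":["motion"]}

```bash
mkdir -p pics; cat > h.py <<'E'
import numpy as np, cv2
from bench import readout, eyes, r
def snap(n,f):
    s=eyes.snapshot(n); cv2.imwrite(f'pics/{f}.png',s['image'])
    np.savez(f'pics/{f}.npz',**{k:np.array(v) for k,v in s.items()}); return s
def px2w(f,u,v,z):
    s=np.load(f'pics/{f}.npz'); T=s['world_to_cam']; R=T[:3,:3]; t=T[:3,3]
    d=R.T@np.array([(u-s['cx'])/s['fx'],(v-s['cy'])/s['fy'],1]); c=-R.T@t
    return c+d*(z-c[2])/d[2]
def w2px(f,p):
    s=np.load(f'pics/{f}.npz'); T=s['world_to_cam']; q=T[:3,:3]@np.array(p)+T[:3,3]
    return np.array([s['fx']*q[0]/q[2]+s['cx'],s['fy']*q[1]/q[2]+s['cy']])
E
python3 - <<'E'
from h import *
for n in ('top','side'):
    s=snap(n,n+'0'); T=s['world_to_cam']; print(n,s['fx'],(-T[:3,:3].T@T[:3,3]).round(),T[:3,:3].round(2).tolist())
print(readout.sense())
E
```

```text
top 489.69775378134744 [ 365.  -89. 1146.] [[-0.0, -1.0, -0.02], [-0.99, 0.01, -0.15], [0.15, 0.02, -0.99]]
side 524.139258563433 [496. 721. 751.] [[-1.0, -0.05, 0.01], [-0.04, 0.66, -0.75], [0.03, -0.75, -0.66]]
{'time': 0.1, 'joint_pos': array([-7.36478498e+01,  7.51111283e+00,  8.53236026e+01,  6.03883748e-04,
        8.72616984e+01, -4.89098672e+00]), 'qd': array([-0.04600063, -0.13179994, -0.20183091,  0.00579234,  0.03447386,
       -0.00683053]), 'joint_efforts': array([ 1.85353019e-03, -5.70950246e+01, -5.01942694e+01, -1.29106165e-04,
        8.19966051e-03,  2.52808172e-05]), 'tool_pos': array([ 217.29960159, -558.73324453,  230.34047893]), 'tcp_rot': array([-9.00960114e+01,  8.82120711e-03, -1.58756900e+02]), 'ft_force': array([ 0.16168404,  0.95061204, -0.33932719]), 'wrist_torque': array([-0.02049846,  0.00207064,  0.01976519]), 'finger_gap': 85.43650937800913}
```

View pics/top0.png

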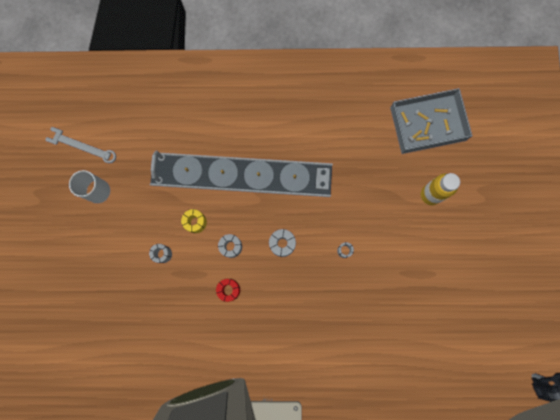

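View pics/side0.png

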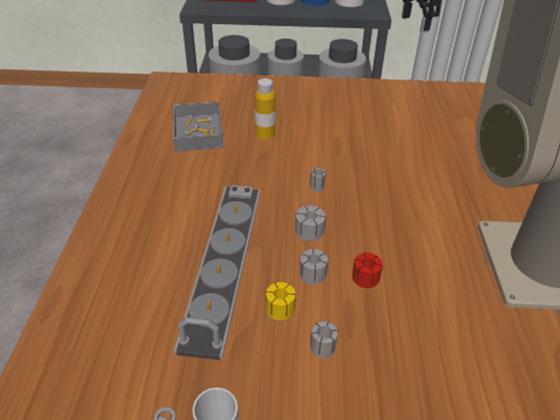

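Loose grey dies in top0 are at (160,254), (230,245), (282,242) and (346,250). Look-alikes are yellow (193,221), red (228,290) and a grey cup (90,187). The arch is at the left end of the rack (157,168), with seats at (187,170), (223,173), (259,175) and (295,178). I'll check this in a close crop.

```bash
python3 - <<'E'
from h import *
im=cv2.imread('pics/top0.png'); c=im[145:305,145:365]
cv2.imwrite('pics/crop0.png',cv2.resize(c,None,fx=3.6,fy=3.6,interpolation=cv2.INTER_CUBIC))
g=cv2.imread('pics/top0.png').astype(int)
# grey mask (low saturation), bright
m=((g.max(2)-g.min(2))<25)&(g.max(2)>70); m=m.astype(np.uint8); m[:200]=0; m[300:]=0
n,l,st,ce=cv2.connectedComponentsWithStats(m)
for i in range(1,n):
    if st[i,4]>60:
        p=np.argwhere(l==i)[:,::-1].astype(np.float32); (x,y),rad=cv2.minEnclosingCircle(p)
        print(st[i],x,y,rad, px2w('top0',x,y,44).round(1), 'diam', rad*2*1100/489)
for u,v in ((187,170),(223,173),(259,175),(295,178)): print(px2w('top0',u,v,18).round(1))
E
```

```text
[269 229  27  28 497] 282.11865234375 242.54237365722656 13.588594436645508 [461.3 -68.8  44. ] diam 61.134780696564654
[218 234  24  24 360] 229.53297424316406 245.87362670898438 11.885675430297852 [454.2  50.   44. ] diam 53.47338639397807
[338 243  16  15 118] 345.1111145019531 249.92591857910156 7.943149089813232 [ 444.1 -210.2   44. ] diam 35.73604907482436
[149 244  23  19 273] 160.11962890625 253.62269592285156 11.137157440185547 [437.3 206.9  44. ] diam 50.10582079429081
[636.8 156.8  18. ]
[628.9  71.1  18. ]
[623.5 -14.1  18. ]
[615.7 -99.   18. ]
```

View pics/crop0.png

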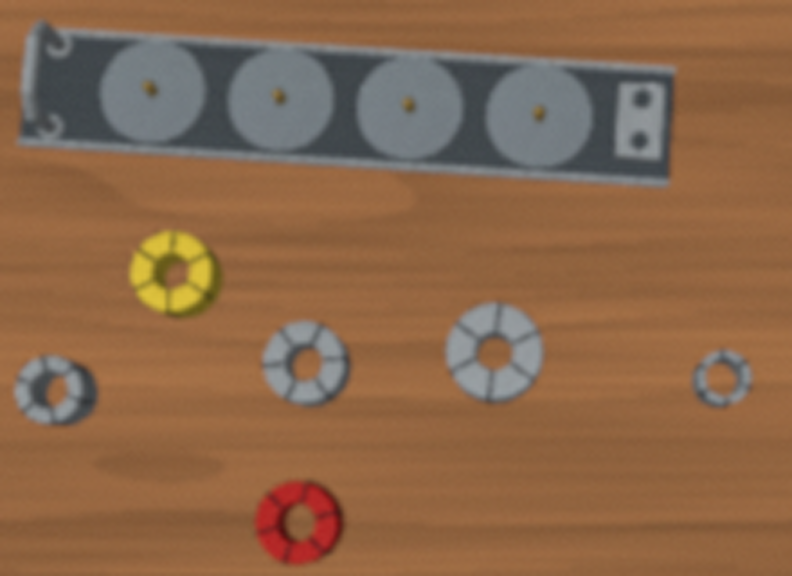

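The crop confirms the reading. Top-face centres in full-image pixels are die43 (158.6,253.1), die52 (229.4,245.6), die61 (282.2,242.8) and die34 (345.6,250). The arch is on the left (+y), so the left seat takes die34.

```bash
python3 - <<'E'
from h import *
f=lambda u,v:(145+u/3.6-.36,145+v/3.6-.36)
for n,p in dict(d43=(49,389),d52=(304,362),d61=(494,352),d34=(722,378),yel=(172,272),red=(298,521)).items():
    w=px2w('top0',*f(*p),44); b=w.copy(); b[2]=44; print(n,w.round(1),'side px top',w2px('side0',b).round(1))
P=[px2w('top0',*f(*p),18) for p in((153,91),(281,99.5),(410,107),(539,115.5))]
for p in P: print('pad',p.round(1),w2px('side0',p).round(1))
d=P[0]-P[3]; print('len',np.linalg.norm(d)/3,'angle x-perp',np.degrees(np.arctan2(-d[0],d[1])))
print('can',px2w('top0',449,182,151))
E
```

```text
d43 [439.5 211.2  44. ] side px top [322.8 330. ]
d52 [455.8  51.   44. ] side px top [312.5 257.3]
d61 [461.6 -68.2  44. ] side px top [309.5 214. ]
d34 [ 444.8 -210.4   44. ] side px top [317.3 171.5]
yel [513.2 135.6  44. ] side px top [279.4 291.5]
red [357.3  53.4  44. ] side px top [366.1 260.5]
pad [636.9 156.5  18. ] [207.6 307.2]
pad [630.6  71.9  18. ] [217.7 271. ]
pad [625. -13.  18.] [226.2 239. ]
pad [618.7 -97.5  18. ] [234.1 210.8]
len 84.86922073940873 angle x-perp -4.099140798430168
can [ 575.55085717 -415.07201241  151.        ]
```

Emit:
{"name": "move_arm", "arguments": {"motion": "22.7 34.9 -9 0 0 64.7;22.7 34.9 -9 0 0 64.7;22.7 34.9 -9 0 0 64.7;22.7 34.9 -9 0 0 64.7;22.7 34.9 -9 0 0 64.7;22.7 34.9 -9 0 0 64.7;22.7 34.9 -9 0 0 64.7;22.7 34.9 -9 0 0 64.7;22.7 34.9 -9 0 0 64.7;22.7 34.9 -9 0 0 64.7", "fingers": 6, "squeeze": 60}}

```text
time: 0.93
tool_pos: [439.9, -215.8, 142.6]
tcp_rot: [-90.0, 0.0, -93.6]
ft_force: [0.1, 0.2, 0.6]
finger_gap: 59.8
```

Emit:
{"name": "move_arm", "arguments": {"motion": "0 0 0 0 0 0;0 0 0 0 0 0;0 0 0 0 0 0"}}

```text
time: 1.18
tool_pos: [439.3, -217.6, 143.0]
tcp_rot: [-90.0, -0.0, -94.0]
ft_force: [-0.1, -0.3, -1.0]
finger_gap: 59.8
```

```bash
python3 -c "
from h import *
s=snap('top','top1'); im=s['image'][165:305,235:435]; cv2.imwrite('pics/crop1.png',cv2.resize(im,None,fx=4,fy=4,interpolation=2))
print(readout.sense()['tool_pos'], readout.sense()['tcp_rot'])"
```

```text
[ 439.2060956  -218.43303235  143.3216694 ] [-9.00120421e+01 -2.53508837e-02 -9.40818583e+01]
```

View pics/crop1.png

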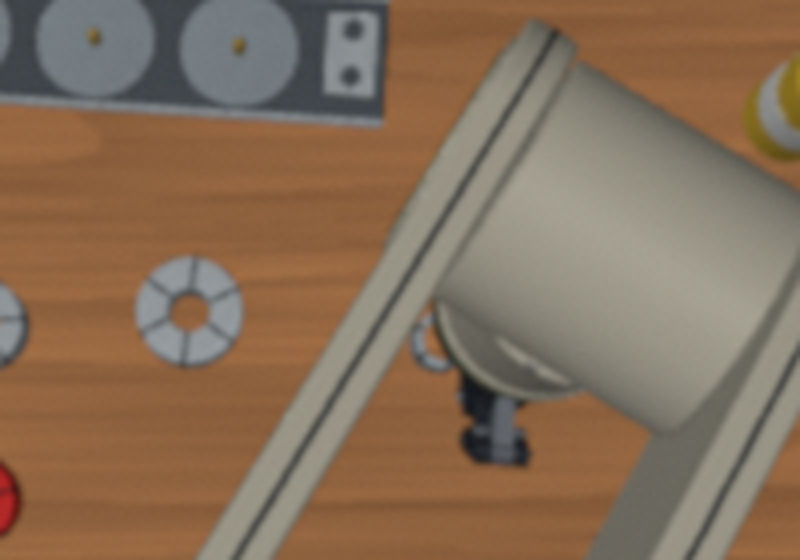

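The arm hides the die in the top view (crop1 shows only its edge near (430,345)), so I'm relying on the first measurement and descending on die34.

Emit:
{"name": "move_arm", "arguments": {"motion": "0.56 0.8 0 0 0 0;0.56 0.8 0 0 0 0;0.56 0.8 -4 0 0 0;0.56 0.8 -8 0 0 0;0.56 0.8 -11 0 0 0;0.56 0.8 -12.5 0 0 0;0.56 0.8 -13.4 0 0 0;0.56 0.8 -13.4 0 0 0;0.56 0.8 -13.4 0 0 0;0.56 0.8 -13.4 0 0 0"}}

```text
time: 2.07
tool_pos: [446.4, -210.9, 11.0]
tcp_rot: [-89.9, -0.1, -94.1]
ft_force: [-0.3, 0.1, 1.0]
finger_gap: 59.9
```

```bash
python3 -c "
from h import *
s=snap('side','side1'); im=s['image'][100:260,220:420]; cv2.imwrite('pics/crop2.png',cv2.resize(im,None,fx=3.6,fy=3.6,interpolation=2))
print(readout.sense()['tool_pos'], readout.sense()['ft_force'])"
```

```text
[ 446.53368899 -210.8798569    11.18317662] [0.17906613 0.43759643 0.60907208]
```

View pics/crop2.png

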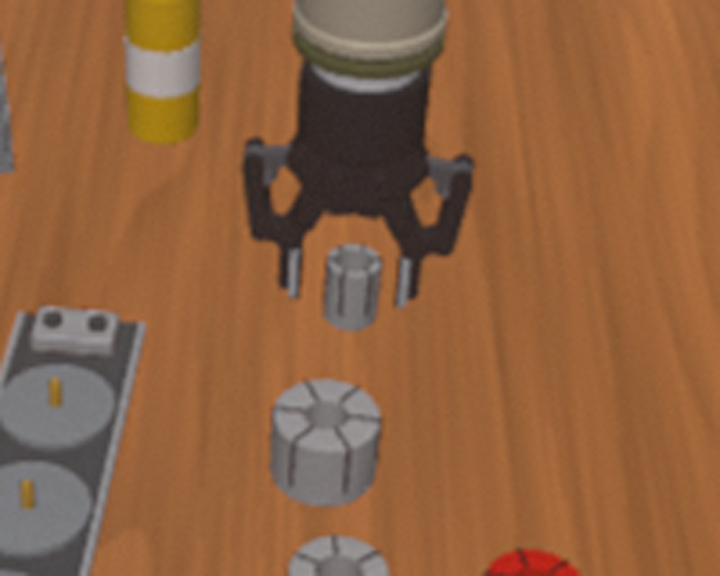

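The crop shows die34 (353,285) centred between the two fingertips (290,295) and (405,300). I'm closing.

Emit:
{"name": "move_arm", "arguments": {"motion": "0 0 0 0 0 0;0 0 0 0 0 0;0 0 0 0 0 0;0 0 0 0 0 0;0 0 0 0 0 0;0 0 0 0 0 0;0 0 0 0 0 0;0 0 0 0 0 0", "fingers": 2.5}}

```text
time: 2.78
tool_pos: [445.9, -210.4, 10.8]
tcp_rot: [-89.9, -0.1, -94.1]
ft_force: [-2.8, 1.2, 8.7]
finger_gap: 33.1
```

Emit:
{"name": "move_arm", "arguments": {"motion": "0 0 3 0 0 0;0 0 6 0 0 0;0 0 10 0 0 0;2 4 10 0 0 0;3.8 7.4 10 0 0 0;5.6 10.8 10 0 0 0;7.4 14.2 10 0 0 0;9.2 17.6 10 0 0 0;11 21 10 0 0 0;12.6 24.2 10 0 0 0"}}

```text
time: 3.62
tool_pos: [571.9, 34.4, 109.6]
tcp_rot: [-90.0, 0.0, -94.0]
ft_force: [-1.0, -0.8, -2.4]
finger_gap: 32.9
```

Emit:
{"name": "move_arm", "arguments": {"motion": "1.8 3.5 0 0 0 0;3.6 7 0 0 0 0;5 9.7 0 0 0 0;6 11.5 0 0 0 0;6.5 12.5 0 0 0 0;6.5 12.5 0 0 0 0;6.5 12.5 0 0 0 0;6.5 12.5 0 0 0 0"}}

```text
time: 4.28
tool_pos: [635.6, 155.9, 109.1]
tcp_rot: [-90.0, -0.0, -94.1]
ft_force: [0.5, -0.3, -1.4]
finger_gap: 33.1
```

Emit:
{"name": "move_arm", "arguments": {"motion": "0 0 -2 0 0 0;0 0 -4 0 0 0;0 0 -5.2 0 0 0;0 0 -5.6 0 0 0;0 0 -5.6 0 0 0;0 0 -5.6 0 0 0"}}

```text
time: 4.78
tool_pos: [636.3, 156.6, 53.8]
tcp_rot: [-90.0, 0.0, -94.1]
ft_force: [-0.1, -0.1, -0.0]
finger_gap: 33.2
```

```bash
python3 -c "
from h import *
s=snap('side','side2'); im=s['image'][200:360,140:340]; cv2.imwrite('pics/crop3.png',cv2.resize(im,None,fx=3.6,fy=3.6,interpolation=2))
print(readout.sense()['tool_pos'], readout.sense()['ft_force'])"
```

```text
[636.87386354 156.91992962  54.55675608] [ 1.04672482 -0.18897456 -1.26867479]
```

View pics/crop3.png

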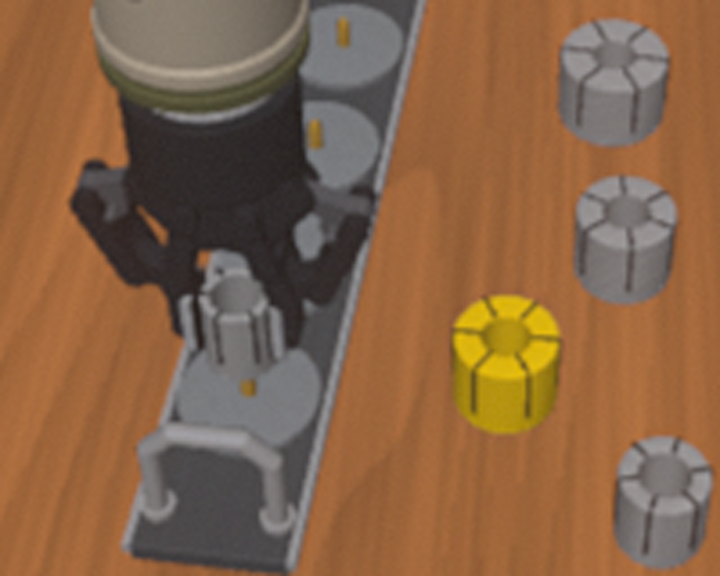

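```bash
python3 -c "
from h import *
s=readout.sense();print(s['tool_pos'])
for z in (18,43,87): print(z,(w2px('side2',[636.5,156.6,z])-[140,200])*3.6)
for u,v in ((237.5,290),(240,291)): print(px2w('side2',140+u/3.6,200+v/3.6,87))
for u,v in ((249,396),(249,398)): print(px2w('side2',140+u/3.6,200+v/3.6,18))
"
```

```text
[636.87386354 156.91992962  54.55675608]
18 [244.11735801 386.33976099]
43 [240.09482513 353.39530899]
87 [232.64270141 292.36258666]
[634.49056713 155.06060572  87.        ]
[633.25515429 155.58975471  87.        ]
[633.30288192 162.21054007  18.        ]
[633.12902654 163.39359577  18.        ]
```

```bash
python3 -c "
from h import *
a=np.linspace(0,6.28,200)
def ext(x,y,z,rr):
    q=np.array([(w2px('side2',[x+rr*np.cos(t),y+rr*np.sin(t),z])-[140,200])*3.6 for t in a]); return q.min(0).round(),q.max(0).round()
for y in (156.5,159,161): print('pad',y,ext(633.5,y,18,35))
for y in (155,157): print('dietop',y,ext(634,y,87,17),ext(634,y,43,17))
im=cv2.imread('pics/side2.png')[270:345,180:245]; cv2.imwrite('pics/crop4.png',cv2.resize(im,None,fx=9,fy=9,interpolation=2))
"
```

```text
pad 156.5 (array([177., 330.]), array([323., 446.]))
pad 159 (array([176., 334.]), array([322., 451.]))
pad 161 (array([176., 337.]), array([322., 454.]))
dietop 155 (array([201., 262.]), array([276., 319.])) (array([210., 323.]), array([282., 380.]))
dietop 157 (array([201., 265.]), array([275., 322.])) (array([209., 326.]), array([281., 383.]))
```

View pics/crop4.png

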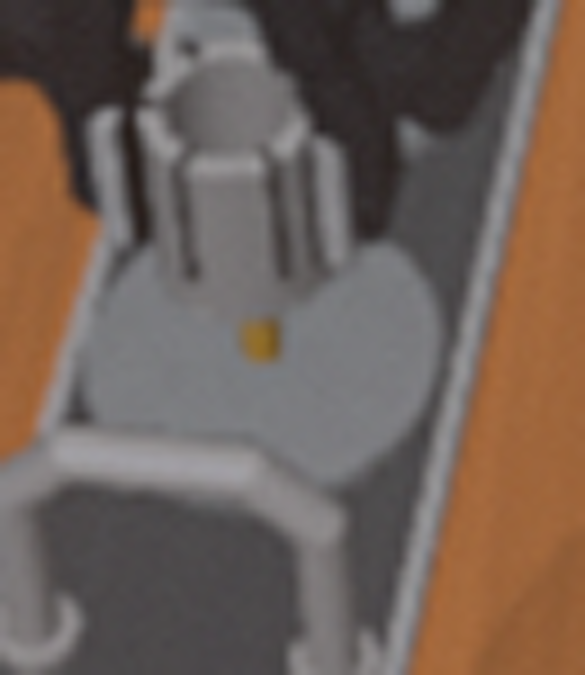

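Side view: die34 sits about 3 mm short in +y of its pin (pad bottom edge and pin foot near crop (260,360), die foot near (232,310)). I'm shifting +3 mm in y while lowering.

Emit:
{"name": "move_arm", "arguments": {"motion": "0 0.3 0 0 0 0;0 0.3 -1 0 0 0;0 0.3 -1.8 0 0 0;0 0.3 -2.2 0 0 0;0 0.3 -2.4 0 0 0;0 0.3 -2.4 0 0 0;0 0.3 -2.4 0 0 0"}}

```text
time: 5.42
tool_pos: [635.7, 160.2, 28.9]
tcp_rot: [-90.0, -0.0, -94.0]
ft_force: [-2.5, -0.2, 0.6]
finger_gap: 33.2
```

Emit:
{"name": "move_arm", "arguments": {"motion": "0 0 -0.05 0 0 0;0 0 -0.05 0 0 0;0 0 -0.05 0 0 0;0 0 -0.05 0 0 0;0 0 -0.05 0 0 0;0 0 2 0 0 0;0 0 5 0 0 0;0 0 9 0 0 0;0 0 9 0 0 0;0 0 9 0 0 0", "fingers": 6.2}}

```text
time: 6.25
tool_pos: [639.0, 160.7, 123.8]
tcp_rot: [-89.6, 0.1, -94.1]
ft_force: [-0.6, -0.0, 0.2]
finger_gap: 61.9
```

```bash
python3 -c "
from h import *
s=snap('side','side3'); im=s['image'][200:360,140:340]; cv2.imwrite('pics/crop5.png',cv2.resize(im,None,fx=3.6,fy=3.6,interpolation=2))
print(readout.sense()['tool_pos'], readout.sense()['ft_force'])"
```

```text
[637.21002991 160.3856714  120.9814783 ] [-0.75460743  0.27332367 -1.24707296]
```

View pics/crop5.png

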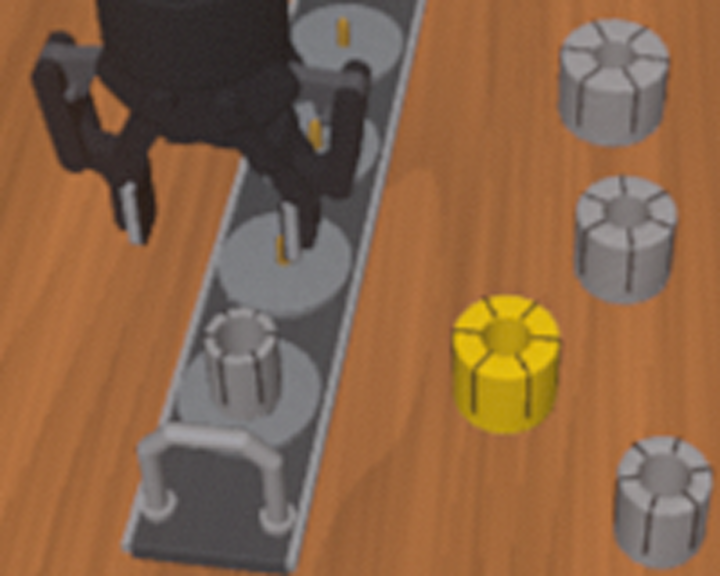

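Die34 stands upright on the seat by the arch, base at crop (243,392) on pad centre (249,395), pin inside. Next is die43.

Emit:
{"name": "move_arm", "arguments": {"motion": "-3 0.8 0 0 0 0;-7 1.8 0 0 0 0;-11 2.9 0 0 0 0;-15 4 0 0 0 0;-18 4.8 0 0 0 0;-19.7 5.1 0 0 0 0;-19.7 5.1 -2 0 0 0;-19.7 5.1 -4 0 0 0;-19.7 5.1 -4 0 0 0;-19.7 5.1 -4 0 0 0"}}

```text
time: 7.13
tool_pos: [436.9, 210.4, 77.1]
tcp_rot: [-90.3, -0.1, -94.0]
ft_force: [-0.6, -0.5, 1.2]
finger_gap: 62.1
```

Emit:
{"name": "move_arm", "arguments": {"motion": "0 0 -2 0 0 0;0 0 -4 0 0 0;0 0 -6 0 0 0;0 0 -6.8 0 0 0;0 0 -7 0 0 0;0 0 -7 0 0 0;0 0 -7 0 0 0"}}

```text
time: 7.72
tool_pos: [440.1, 211.4, 10.5]
tcp_rot: [-89.9, 0.0, -94.1]
ft_force: [0.1, 0.2, 0.1]
finger_gap: 61.9
```

```bash
python3 -c "
from h import *
s=snap('side','side4'); im=s['image'][240:400,220:420]; cv2.imwrite('pics/crop6.png',cv2.resize(im,None,fx=3.6,fy=3.6,interpolation=2))
print(readout.sense()['tool_pos'], readout.sense()['ft_force'])"
```

```text
[440.30926122 211.57345715  10.74581125] [ 0.96000525 -0.40187873  0.73703712]
```

View pics/crop6.png

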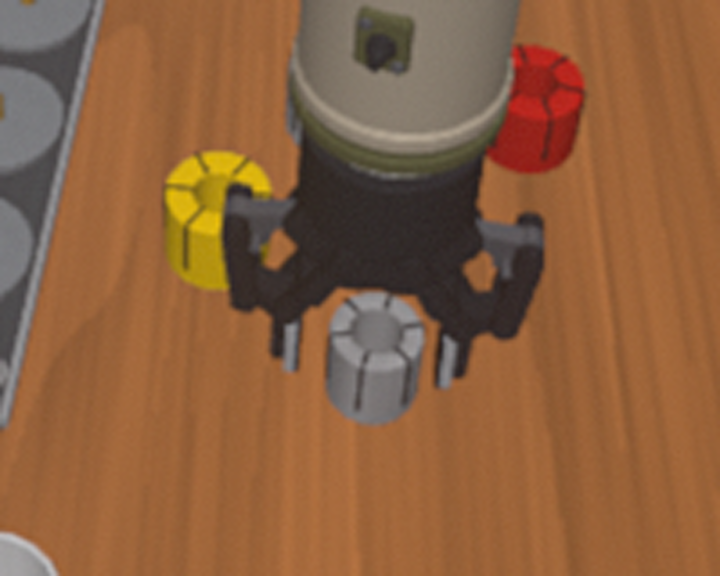

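Die43 (376,355) is between the fingers (290,345) and (447,360), about 4 mm toward −x of centre. I'm nudging −3 mm and closing.

Emit:
{"name": "move_arm", "arguments": {"motion": "-0.3 0 0 0 0 0;-0.3 0 0 0 0 0;-0.3 0 0 0 0 0;-0.3 0 0 0 0 0;-0.3 0 0 0 0 0;-0.3 0 0 0 0 0;-0.3 0 0 0 0 0", "fingers": 3.4}}

```text
time: 8.35
tool_pos: [436.7, 211.5, 10.7]
tcp_rot: [-89.9, 0.0, -94.0]
ft_force: [-2.6, -1.4, 7.9]
finger_gap: 42.3
```

Emit:
{"name": "move_arm", "arguments": {"motion": "0 0 3 0 0 0;0 0 6 0 0 0;0 0 9.5 0 0 0;2.5 -1.8 9.5 0 0 0;5.5 -4 9.5 0 0 0;8.5 -6.1 9.5 0 0 0;11.5 -8.2 9.5 0 0 0;14.5 -10.4 9.5 0 0 0;17 -12.2 9.5 0 0 0;19.2 -13.7 9.5 0 0 0"}}

```text
time: 9.18
tool_pos: [629.3, 72.4, 104.2]
tcp_rot: [-90.0, -0.0, -94.1]
ft_force: [-0.1, 0.0, -3.0]
finger_gap: 41.8
```

Emit:
{"name": "move_arm", "arguments": {"motion": "0 0 -2 0 0 0;0 0 -4 0 0 0;0 0 -5 0 0 0;0 0 -5 0 0 0;0 0 -5 0 0 0"}}

```text
time: 9.6
tool_pos: [627.0, 74.4, 53.6]
tcp_rot: [-90.1, -0.0, -94.0]
ft_force: [0.6, -0.2, -2.5]
finger_gap: 41.7
```

```bash
cat > look.py <<'E'
import sys
from h import *
f,x0,y0,x,y,rad=sys.argv[1],*map(float,sys.argv[2:]); x0=int(x0);y0=int(y0)
s=snap('side',f); im=s['image'][y0:y0+110,x0:x0+130]; im=cv2.resize(im,None,fx=6,fy=6,interpolation=2)
T=readout.sense()['tool_pos']; print(T.round(1))
a=np.linspace(0,6.28,90)
def ell(x,y,z,rr,c):
    q=np.array([(w2px(f,[x+rr*np.cos(t),y+rr*np.sin(t),z])-[x0,y0])*6 for t in a]); cv2.polylines(im,[q.astype(np.int32)],True,c,1)
ell(x,y,18,35,(0,255,0)); ell(x,y,18,4,(0,255,0))         # expected pad, pin foot
ell(T[0],T[1],T[2]-10.8+44,rad,(255,0,255)); ell(T[0],T[1],T[2]-10.8,rad,(255,0,255)) # die if at TCP
cv2.imwrite(f'pics/{f}c.png',im)
E
python3 look.py side5 160 200 630.6 71.9 21.5
```

```text
[628.   74.5  54.9]
```

View pics/side5c.png

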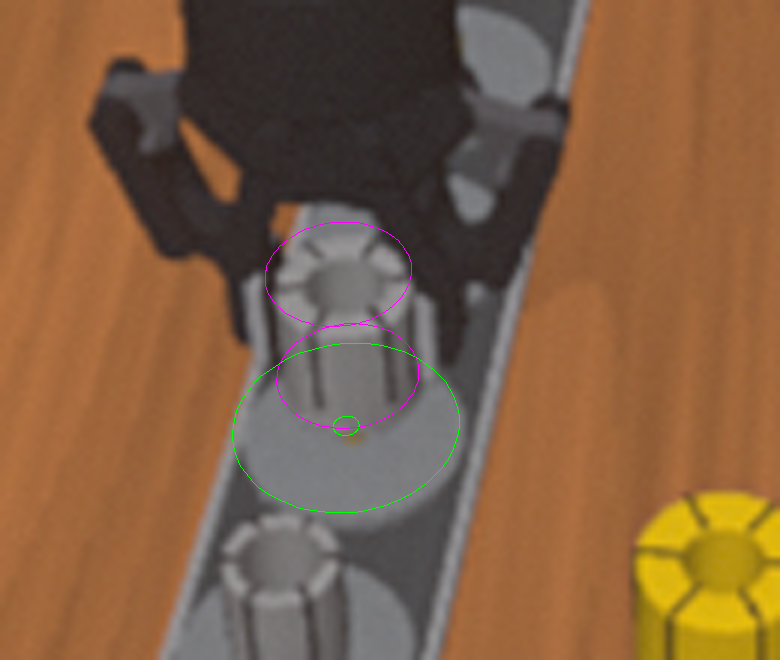

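In this view the pad lies about 4–5 mm further +y than the die (pad bottom edge 528 vs predicted 513, die foot 418). I'm shifting +4 mm y and +1.5 mm x, then lowering.

Emit:
{"name": "move_arm", "arguments": {"motion": "0.15 0.4 0 0 0 0;0.15 0.4 -1 0 0 0;0.15 0.4 -1.8 0 0 0;0.15 0.4 -2.2 0 0 0;0.15 0.4 -2.5 0 0 0;0.15 0.4 -2.5 0 0 0;0.15 0.4 -2.5 0 0 0"}}

```text
time: 10.23
tool_pos: [629.5, 78.1, 29.0]
tcp_rot: [-90.0, -0.0, -94.1]
ft_force: [-0.4, -0.1, -3.4]
finger_gap: 41.8
```

Emit:
{"name": "move_arm", "arguments": {"motion": "0 0 -0.1 0 0 0;0 0 -0.1 0 0 0;0 0 -0.1 0 0 0;0 0 -0.1 0 0 0;0 0 -0.1 0 0 0;0 0 2 0 0 0;0 0 5 0 0 0;0 0 8 0 0 0;0 0 8 0 0 0;0 0 8 0 0 0", "fingers": 7}}

```text
time: 11.07
tool_pos: [631.9, 78.3, 112.7]
tcp_rot: [-89.7, 0.0, -94.1]
ft_force: [1.0, 0.4, -0.9]
finger_gap: 69.8
```

Emit:
{"name": "move_arm", "arguments": {"motion": "-3 -0.5 0 0 0 0;-6.5 -1 0 0 0 0;-10 -1.6 0 0 0 0;-13.5 -2.1 0 0 0 0;-16 -2.5 0 0 0 0;-17.4 -2.7 0 0 0 0;-17.4 -2.7 -1 0 0 0;-17.4 -2.7 -3 0 0 0;-17.4 -2.7 -3 0 0 0;-17.4 -2.7 -3 0 0 0"}}

```text
time: 11.9
tool_pos: [454.3, 51.2, 77.5]
tcp_rot: [-90.2, -0.0, -94.1]
ft_force: [-0.4, 0.3, 1.2]
finger_gap: 70.4
```

Emit:
{"name": "move_arm", "arguments": {"motion": "0 0 -2 0 0 0;0 0 -4 0 0 0;0 0 -6 0 0 0;0 0 -6.8 0 0 0;0 0 -6.8 0 0 0;0 0 -6.8 0 0 0;0 0 -6.8 0 0 0"}}

```text
time: 12.48
tool_pos: [456.8, 51.2, 12.6]
tcp_rot: [-89.9, 0.0, -94.1]
ft_force: [0.7, -0.6, 1.6]
finger_gap: 70.1
```

```bash
sed -i 's/y0+110/y0+100/' look.py; python3 look.py side6 250 205 630.6 71.9 26
```

```text
[457.   51.2  12.8]
```

View pics/side6c.png

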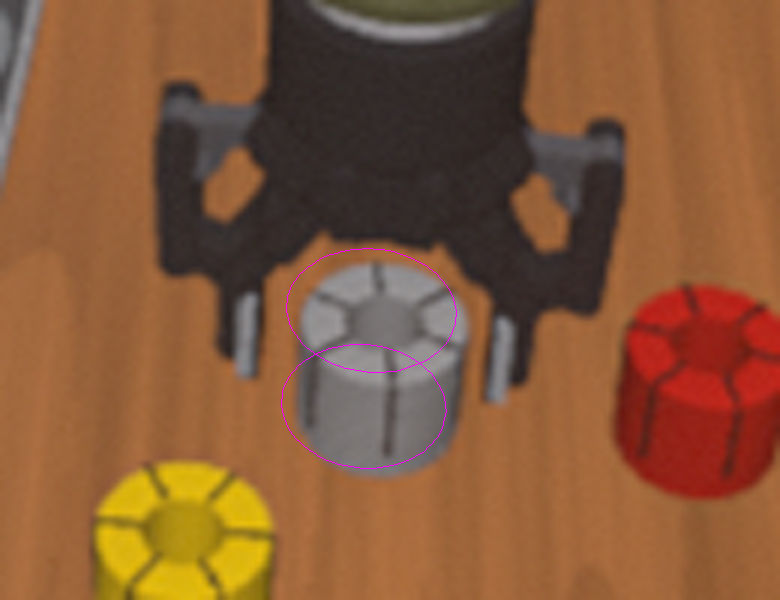

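Die52 (384,320) is grey and sits between the fingers, about 3.5 mm toward −x of centre. Nudging and closing.

Emit:
{"name": "move_arm", "arguments": {"motion": "-0.35 0.1 -0.15 0 0 0;-0.35 0.1 -0.15 0 0 0;-0.35 0.1 -0.15 0 0 0;-0.35 0.1 -0.15 0 0 0;-0.35 0.1 -0.15 0 0 0;-0.35 0.1 -0.15 0 0 0;-0.35 0.1 -0.15 0 0 0", "fingers": 4.3, "squeeze": 80}}

```text
time: 13.12
tool_pos: [453.0, 52.3, 11.2]
tcp_rot: [-89.9, 0.0, -94.1]
ft_force: [-2.0, -0.3, 7.9]
finger_gap: 50.0
```

Emit:
{"name": "move_arm", "arguments": {"motion": "0 0 3 0 0 0;0 0 6 0 0 0;0 0 9.5 0 0 0;2 -0.7 9.5 0 0 0;5 -1.8 9.5 0 0 0;8.5 -3 9.5 0 0 0;12 -4.3 9.5 0 0 0;15 -5.3 9.5 0 0 0;17.1 -6.1 9.5 0 0 0;17.1 -6.1 9.5 0 0 0"}}

```text
time: 13.95
tool_pos: [625.7, -10.7, 103.9]
tcp_rot: [-90.0, -0.0, -94.1]
ft_force: [-0.3, -1.1, -5.4]
finger_gap: 49.8
```

Emit:
{"name": "move_arm", "arguments": {"motion": "0 0 -2 0 0 0;0 0 -4 0 0 0;0 0 -5 0 0 0;0 0 -5 0 0 0;0 0 -5 0 0 0"}}

```text
time: 14.37
tool_pos: [621.7, -8.5, 53.7]
tcp_rot: [-90.2, 0.0, -94.0]
ft_force: [0.6, -0.4, -5.6]
finger_gap: 49.4
```

```bash
python3 look.py side7 170 185 625 -13 26
```

```text
[622.9  -8.7  55.2]
```

View pics/side7c.png

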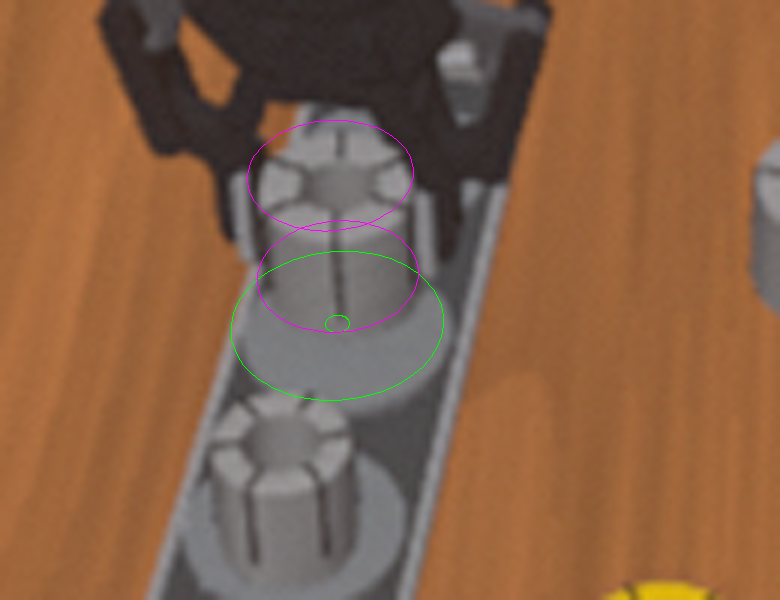

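Die43 is upright on seat 2. The lower pad edge I used also includes the pad's 6 mm side face, so my y-corrections were 4–5 mm too large (still within the play). Pad 3 is really at y≈−13, so die52 needs about −4 mm y and +1.5 mm x.

Emit:
{"name": "move_arm", "arguments": {"motion": "0.15 -0.35 0 0 0 0;0.15 -0.35 -1 0 0 0;0.15 -0.35 -1.8 0 0 0;0.15 -0.35 -2.2 0 0 0;0.15 -0.35 -2.5 0 0 0;0.15 -0.35 -2.5 0 0 0;0.15 -0.35 -2.5 0 0 0"}}

```text
time: 15.0
tool_pos: [624.5, -12.2, 29.4]
tcp_rot: [-90.0, 0.0, -94.1]
ft_force: [0.5, 0.6, -6.0]
finger_gap: 49.1
```

Emit:
{"name": "move_arm", "arguments": {"motion": "0 0 -0.1 0 0 0;0 0 -0.1 0 0 0;0 0 -0.1 0 0 0;0 0 -0.1 0 0 0;0 0 -0.1 0 0 0;0 0 -0.1 0 0 0;0 0 2 0 0 0;0 0 5 0 0 0;0 0 8 0 0 0;0 0 8 0 0 0", "fingers": 8.2}}

```text
time: 15.83
tool_pos: [628.9, -12.7, 117.5]
tcp_rot: [-89.4, -0.0, -94.0]
ft_force: [0.7, -0.7, 1.0]
finger_gap: 82.0
```

Emit:
{"name": "move_arm", "arguments": {"motion": "-3 -1 0 0 0 0;-6.5 -2 0 0 0 0;-10 -3.3 0 0 0 0;-13.5 -4.4 0 0 0 0;-15.6 -5.1 0 0 0 0;-16.6 -5.5 0 0 0 0;-16.6 -5.5 -1 0 0 0;-16.6 -5.5 -3 0 0 0;-16.6 -5.5 -3 0 0 0;-16.6 -5.5 -3 0 0 0"}}

```text
time: 16.67
tool_pos: [457.9, -66.8, 78.5]
tcp_rot: [-90.2, 0.0, -94.0]
ft_force: [-0.0, -0.5, 0.9]
finger_gap: 82.2
```

```bash
python3 look.py side8 230 155 630.6 71.9 30.5
```

```text
[458.7 -67.   79.5]
```

View pics/side8c.png

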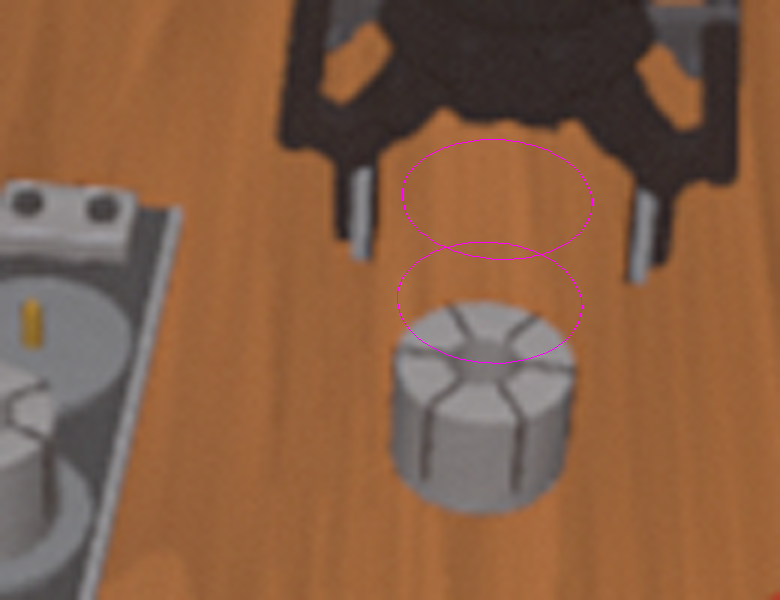

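Die61's top centre (484,361) matches the prediction for the TCP (485,361). Descending and closing.

Emit:
{"name": "move_arm", "arguments": {"motion": "-0.1 0 -2 0 0 0;-0.1 0 -4 0 0 0;-0.1 0 -6 0 0 0;-0.1 0 -6.9 0 0 0;-0.1 0 -6.9 0 0 0;-0.1 0 -6.9 0 0 0;-0.1 0 -6.9 0 0 0"}}

```text
time: 17.3
tool_pos: [458.9, -67.6, 12.2]
tcp_rot: [-89.9, -0.0, -94.0]
ft_force: [1.0, -1.5, -0.4]
finger_gap: 82.2
```

Emit:
{"name": "move_arm", "arguments": {"motion": "0 0 0 0 0 0;0 0 0 0 0 0;0 0 0 0 0 0;0 0 0 0 0 0;0 0 0 0 0 0;0 0 0 0 0 0;0 0 0 0 0 0", "fingers": 5.2, "squeeze": 100}}

```text
time: 17.88
tool_pos: [459.6, -67.8, 13.4]
tcp_rot: [-89.8, -0.0, -94.1]
ft_force: [-3.9, 1.0, 13.9]
finger_gap: 59.1
```

Emit:
{"name": "move_arm", "arguments": {"motion": "0 0 3 0 0 0;0 0 6 0 0 0;0 0 9.5 0 0 0;2 -0.4 9.5 0 0 0;5 -0.9 9.5 0 0 0;8.5 -1.6 9.5 0 0 0;12 -2.2 9.5 0 0 0;14.5 -2.7 9.5 0 0 0;15.8 -2.95 9.5 0 0 0;15.8 -2.95 9.5 0 0 0"}}

```text
time: 18.72
tool_pos: [617.3, -97.3, 105.0]
tcp_rot: [-90.0, -0.0, -94.1]
ft_force: [-0.2, 0.3, -7.8]
finger_gap: 58.9
```

Emit:
{"name": "move_arm", "arguments": {"motion": "0 0 -2 0 0 0;0 0 -4 0 0 0;0 0 -5 0 0 0;0 0 -5 0 0 0;0 0 -5 0 0 0;0 0 -5 0 0 0"}}

```text
time: 19.22
tool_pos: [616.0, -96.9, 56.9]
tcp_rot: [-89.9, -0.0, -94.1]
ft_force: [0.6, 0.4, -7.2]
finger_gap: 58.9
```

```bash
sed -i 's/10\.8/13/g; s/ell(x,y,18,4,/ell(x,y,12,35,/' look.py; python3 look.py side9 175 155 618.7 -97.5 30.5
```

```text
[616.5 -97.   57.4]
```

View pics/side9c.png

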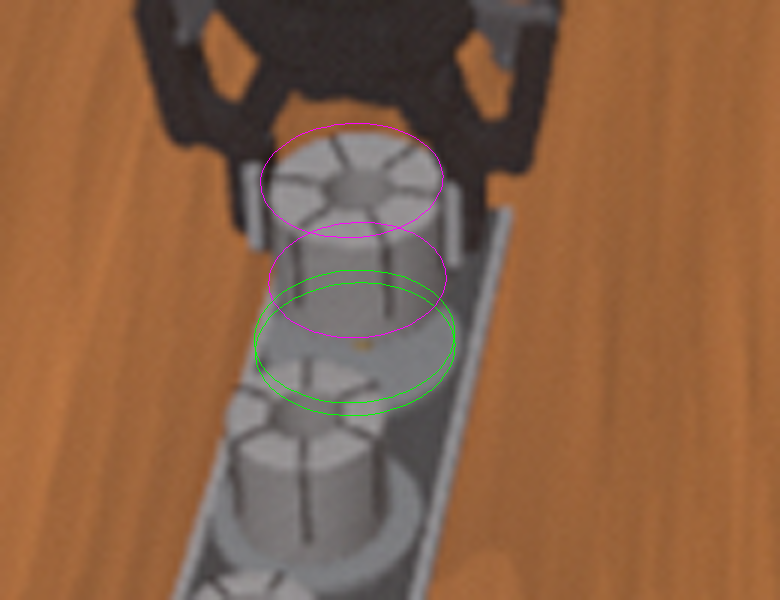

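Die52 is flat on seat 3. Die61 hangs over seat 4 with its pin at (362,343), and the die and pad outlines agree within about 2 mm. Lowering.

Emit:
{"name": "move_arm", "arguments": {"motion": "0 0 -1 0 0 0;0 0 -1.8 0 0 0;0 0 -2.2 0 0 0;0 0 -2.5 0 0 0;0 0 -2.5 0 0 0;0 0 -2.5 0 0 0;0 0 -2.5 0 0 0"}}

```text
time: 19.85
tool_pos: [615.4, -96.8, 31.6]
tcp_rot: [-90.0, 0.0, -94.1]
ft_force: [-6.4, 1.0, 4.4]
finger_gap: 59.2
```

Emit:
{"name": "move_arm", "arguments": {"motion": "0 0 0 0 0 0;0 0 0 0 0 0;0 0 0 0 0 0;0 0 0 0 0 0;0 0 0 0 0 0;0 0 2 0 0 0;0 0 5 0 0 0;0 0 9 0 0 0;0 0 12 0 0 0;0 0 12 0 0 0", "fingers": 8.4}}

```text
time: 20.68
tool_pos: [620.1, -97.9, 159.8]
tcp_rot: [-89.3, -0.1, -94.1]
ft_force: [1.5, -0.9, 0.5]
finger_gap: 84.3
```

Emit:
{"name": "move_arm", "arguments": {"motion": "-4 0 0 0 0 0;-8 0 0 0 0 0;-12 0 0 0 0 0;-16 0 0 0 0 0;-20 0 0 0 0 0;-23 0 0 0 0 0;-25 0 0 0 0 0;-25 0 0 0 0 0;-25 0 0 0 0 0;-25 0 0 0 0 0"}}

```text
time: 21.52
tool_pos: [366.4, -97.1, 151.2]
tcp_rot: [-89.9, -0.0, -94.1]
ft_force: [1.3, 0.4, 0.2]
finger_gap: 84.0
```

```bash
python3 - <<'E'
from h import *
a=snap('side','side10')['image'][175:345,160:290]; b=snap('top','top10')['image'][145:205,145:345]
A=cv2.resize(a,None,fx=3.5,fy=3.5,interpolation=2); B=cv2.rotate(b,cv2.ROTATE_90_COUNTERCLOCKWISE); B=cv2.resize(B,None,fx=2.95,fy=2.95,interpolation=2)
o=np.zeros((600,800,3),np.uint8); o[:A.shape[0],:A.shape[1]]=A; o[:B.shape[0],470:470+B.shape[1]]=B
cv2.imwrite('pics/fin.png',o); print(A.shape,B.shape,readout.sense()['tool_pos'])
E
```

```text
(595, 455, 3) (590, 177, 3) [366.4403201  -96.89399708 151.00774361]
```

View pics/fin.png

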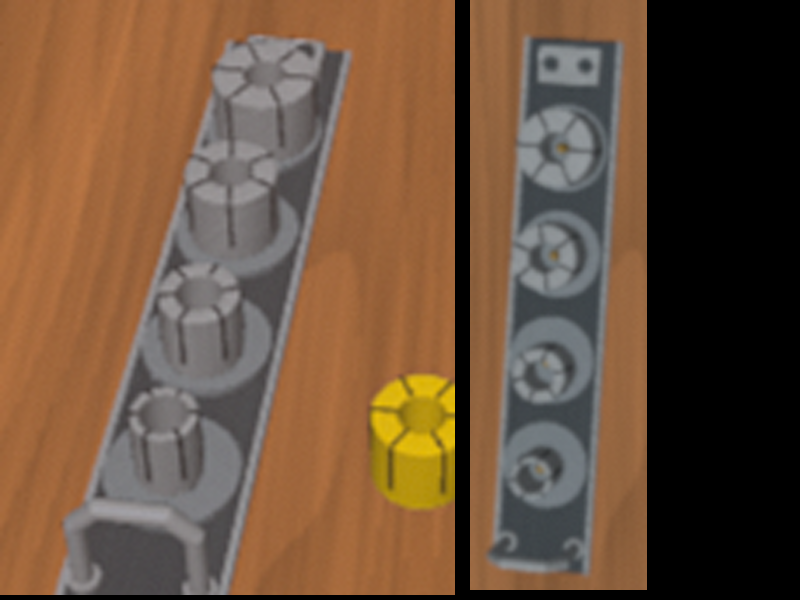

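```bash
python3 - <<'E'
from h import *
a=snap('top','top11')['image']; b=a[150:200,155:315]; A=cv2.resize(b,None,fx=5,fy=5,interpolation=2)
s=cv2.imread('pics/side10.png')
B=cv2.resize(s[200:320,170:270],None,fx=2.8,fy=2.8,interpolation=2); C=cv2.resize(s[70:190,150:330],None,fx=2.8,fy=2.8,interpolation=2)
o=np.zeros((600,800,3),np.uint8); o[:250]=A; o[255:255+B.shape[0],:B.shape[1]]=B; o[255:255+C.shape[0],290:290+C.shape[1]]=C[:,:510]
cv2.imwrite('pics/fin2.png',o)
E
```

```text
(no output)
```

View pics/fin2.png

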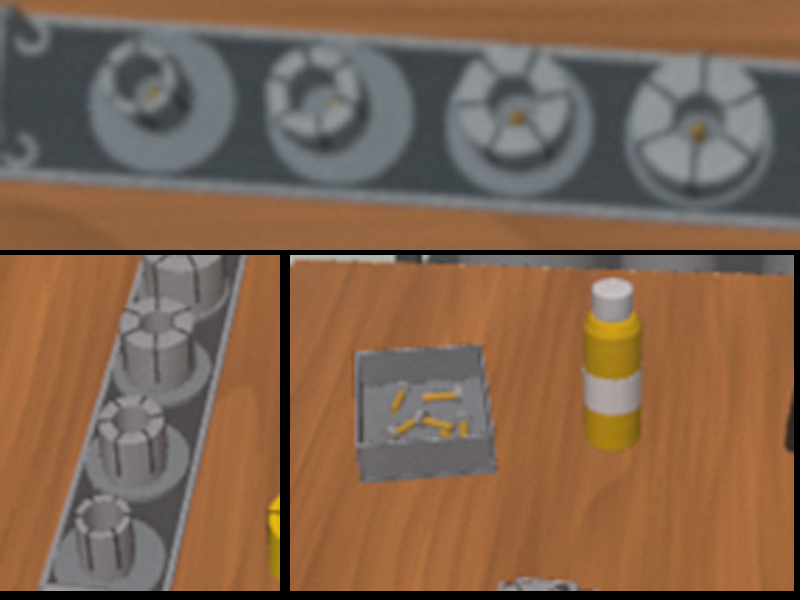

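Each pin is visible inside its die's bore at (152,94), (332,103), (516,117) and (698,130). All four dies stand upright, and so does the can (612,370). I'm handing in.

```bash
python3 -c "
from bench import r; print(r.hand_in())"
```

```text
the job is handed in; nothing more can be done
None
```

All four dies are on the rack in order: 34, 43, 52 and 61 mm from the arch end outward. I handed the job in at about 22 s on the robot's clock, with the gripper open and clear.

- **Last checks:** the final top view shows a pin inside every bore. The side view shows all four dies upright and on their pads, with the spray can still standing. Release heights put each underside within about 1 mm of the pad. I never touched the red or yellow look-alikes.
- **What disagreed:** the seat positions I measured from the two cameras differed by a few mm. I also misread a pad's lower edge, which includes its side face. Because of that, die43 sits about 5–6 mm off centre on its seat and die34 about 3 mm, both inside the 8 mm of play. I left them there.

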